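Find the free flap of the waste chest and hold it open

ROBOT

A 6-joint arm with a two-finger parallel gripper is mounted at the origin on the work surface. World frame = base frame: x ahead of the robot, y to its left, z up, the work surface at z = 0. Lengths are in mm, angles in rad, forces in N, time in s.
With the tool pointing down it reaches from about 275 to 850 mm from the base axis. Payload 19 kg.
Tool frame: the origin (TCP) lies at the very end of the fingers, on their centre line; the grasp point (between the pads) lies 19 mm behind it; x points along the fingers, y is the direction in which the jaws open and shut, and the axes are right-handed (so a half turn about x gives the same grasp; the last joint's range is limited). The gripper opens to 85 mm and grips with 20 to 120 N. Pads are 22 mm wide; open, the fingers measure 114 mm over their backs; the gripper's body (76 mm by 85 mm) begins 54 mm behind the grasp point. The pads swing forward as they close: fully open they stand 13 mm farther back than shut.
Start: joints at [-1.352, 0.15, 1.437, -0, 1.554, -0.134], TCP at [198.651, -539.563, 231.267] pointing down, gripper open.
Joint ranges: [-2.8, 2.8], [-0.68, 2.1], [0.12, 2.68], [-1.39, 4.53], [0.16, 2.79], [-2.81, 2.81]. Speed limits (rad/s): [1.89, 1.89, 2.22, 3.01, 3.01, 3.01].

INTERFACE

Orientations are given as a unit quaternion [x, y, z, w].
In Python, from station import manip, get_image gives the robot as it stands. The module is installed in compiled form; this text tells all that it offers.
- The arm moves only by the tool move_arm, never from a script. Its argument "targets" is text: rows parted by semicolons, each of 7 numbers parted by spaces: the shift along the tool's x, y, z in cm, then the turn, a rotation vector about the tool's x, y, z in units of 6 degrees (1.0 is 6 degrees), then the closure, from -1 (fully open) to 1 (shut). A call has 1 to 20 rows; each row shifts and turns the pose as measured when the row begins, along the tool's axes as they then stand; what a row does not reach is not made up. A row lasts 1/10 s, in which the tool goes at most 50 mm and 8.59 degrees, less where a joint would pass 70% of its speed; a pose out of reach is approached as far as the arm can. A call is refused whole if a number of a shift passes 5 or a number of a turn 1, either way. A call with a gripper value outside its range is refused whole. The fingers move at their own pace and stop on an object; the grip force is fixed at half the most. Time passes only in rows, so rows that do not move let the fingers close. It gives the time, the measured TCP pose, the force and the opening at its end, in the units of the state.
- manip.observe(): the state, without advancing time (a new reading comes with each control period).
- get_image(name): name is "scene" or "top" or "wrist"; returns a dict with "frame" (480x640x3 uint8, red, green, blue), "intrinsics" (3x3 intrinsics, pixels), "dist" ([k1, k2, p1, p2, k3] as OpenCV has them; the pictures are not rectified), "cam_to_world" (4x4, takes a point from camera to world coordinates); the wrist camera has in their place "tool_from_camera" (4x4, takes a point from camera to tool coordinates, whose origin is the TCP and whose axes are the tool frame's). Camera axes: x right, y down, z forward; pixel columns grow to the right and rows downward; lengths in mm; the calibration is good to about 2 mm. A picture is of the moment at which its call begins: read the wrist's pose just before it. There is no depth.
- manip.close_job(): hands the job in, once; it reports no verdict.
The state is a dict: "time": time; "qpos": joint angles; "qd": joint speeds; "joint_torque": joint torques, N m; "tool_pos": TCP position; "tool_rot": TCP orientation; "wrist_force": force on the tool from outside, world axes, zero at the start; "ft_torque": the same for the moment, N m; "width": finger opening in mm.
Only numpy, scipy, OpenCV 4.12 (cv2) and the standard library are available. Lean on these libraries where they do the work, as an engineer would, in place of code of your own. Each camera call takes 0.05 s, during which the arm holds its last target. There are 200 camera calls.

TASK

Three of the four flaps on the white waste chest rest on full containers and only one bay still has room. Press the black pads one after another, without forcing the flaps that stay firm, until you find the flap that rocks, then push that flap down by its pad until it stands open at least 45 degrees. Finish while still holding it open with your fingertips from above, and leave the bottle, bowl, tape and jar where they are.

Things in the scene. Friction and masses are not known exactly. Their poses are not given: they have to be found in the camera images.
- chest: White waste chest fixed on the trolley, 235 (x) x 400 (y) x 130 mm high, turned up to 16 degrees. Origin on the trolley top; x away from the robot, y left, z up. Its flat top has 4 bays (openings x -93 to +25, 84 mm wide, centres y +144, +48, -48, -144), each closed by a flap; behind them (x +25 to +120) a ledge with loose things and a thin 20 mm high rail. The bay with room is clear 90 mm down.
- flap_0 (a joint): Leftmost flap: steel plate 112 x 82 x 4 mm, flush with the chest top, on a cross pivot at chest x 0, z 128; reaches 90 mm towards the robot, 22 mm beyond. Rad: 0 level (least), grows as the robot-side end goes down and the far end rises, stop 1.0. Sprung back to level: at the pad 2-3 N starts it, 4 N at 0.3, 8 N at 1.0. Over a full bay it stops dead by 0.04 (under 3 mm at the pad).
- pad_0 (a point): Middle of the top of the black rubber push pad on the leftmost flap (seen from the robot): pad 24 mm (x) by 44 mm (y), 2 mm proud of the plate, 132 mm above the trolley top when level, 55 mm from the pivot on the robot's side. Axes as the chest's when level; they turn with the flap.
- flap_1 (a joint): Second from the left flap: steel plate 112 x 82 x 4 mm, flush with the chest top, on a cross pivot at chest x 0, z 128; reaches 90 mm towards the robot, 22 mm beyond. Rad: 0 level (least), grows as the robot-side end goes down and the far end rises, stop 1.0. Sprung back to level: at the pad 2-3 N starts it, 4 N at 0.3, 8 N at 1.0. Over a full bay it stops dead by 0.04 (under 3 mm at the pad).
- pad_1 (a point): Middle of the top of the black rubber push pad on the second from the left flap (seen from the robot): pad 24 mm (x) by 44 mm (y), 2 mm proud of the plate, 132 mm above the trolley top when level, 55 mm from the pivot on the robot's side. Axes as the chest's when level; they turn with the flap.
- flap_2 (a joint): Third from the left flap: steel plate 112 x 82 x 4 mm, flush with the chest top, on a cross pivot at chest x 0, z 128; reaches 90 mm towards the robot, 22 mm beyond. Rad: 0 level (least), grows as the robot-side end goes down and the far end rises, stop 1.0. Sprung back to level: at the pad 2-3 N starts it, 4 N at 0.3, 8 N at 1.0. Over a full bay it stops dead by 0.04 (under 3 mm at the pad).
- pad_2 (a point): Middle of the top of the black rubber push pad on the third from the left flap (seen from the robot): pad 24 mm (x) by 44 mm (y), 2 mm proud of the plate, 132 mm above the trolley top when level, 55 mm from the pivot on the robot's side. Axes as the chest's when level; they turn with the flap.
- flap_3 (a joint): Rightmost flap: steel plate 112 x 82 x 4 mm, flush with the chest top, on a cross pivot at chest x 0, z 128; reaches 90 mm towards the robot, 22 mm beyond. Rad: 0 level (least), grows as the robot-side end goes down and the far end rises, stop 1.0. Sprung back to level: at the pad 2-3 N starts it, 4 N at 0.3, 8 N at 1.0. Over a full bay it stops dead by 0.04 (under 3 mm at the pad).
- pad_3 (a point): Middle of the top of the black rubber push pad on the rightmost flap (seen from the robot): pad 24 mm (x) by 44 mm (y), 2 mm proud of the plate, 132 mm above the trolley top when level, 55 mm from the pivot on the robot's side. Axes as the chest's when level; they turn with the flap.
- saline: Clear saline bottle, 66 mm across, 190 mm tall, loose, standing on the trolley top to the left of the chest; origin at the middle of its foot. Not part of the job.
- bowl: Steel bowl, 110 mm across, 45 mm high, loose, on the trolley top to the right of the chest; origin at the middle of its foot. Not part of the job.
- tape: Roll of tape lying flat on the chest's ledge, 56 mm across, 25 mm high, loose; origin at the middle of its underside. Not part of the job.
- pot: Small amber jar with a white cap, 36 mm across, 55 mm tall, loose, standing on the chest's ledge; origin at the middle of its foot. Not part of the job.

How it is judged:
By the outcome, as a careful person would: the job done as asked, in the order asked, and still so for the second after the job is handed in, while the arm keeps its last pose, push and grip.
It also fails if it takes over 45 s, if anything falls off the work surface, if the arm or the gripper's body presses on something with over 40 N, if the wrist force passes 120 N, or if a joint passes its speed limit or range.

## Working session

There is one attempt and no reset: what is moved stays moved. The work goes in short steps, Python scripts to look and compute and a tool call to move; the robot and the scene stay as the last step left them, time stands still between calls to the robot, and variables do not carry over. Pictures are saved under pics/ and viewed, about 8 in all and at most 12, crops included, and the job is handed in when it is done.

Besides the shell and the picture viewer there is one more tool, called after "Call:" as name(argument=value, ...), one argument or row to a line, values as JSON. move_arm: Moves the arm, as the interface text tells. Its arguments: {"type":"object","properties":{"targets":{"type":"string"}},"required":["targets"]}

```bash
mkdir -p pics; python3 - <<'E'
from station import manip,get_image
import cv2,numpy as np
print(manip.observe())
for n in("scene","top"):
    r=get_image(n);cv2.imwrite(f"pics/{n}1.png",r["frame"][:,:,::-1]);np.savez(f"pics/{n}1.npz",**r)
    print(n,r["intrinsics"],r["dist"],r["cam_to_world"])
E
```

```text
{'time': 0.0, 'qpos': array([-1.35196884e+00,  1.50955289e-01,  1.43801143e+00, -2.36295977e-06,
        1.55381637e+00, -1.34000779e-01]), 'qd': array([-0.00040309, -0.00070399, -0.00043207, -0.00073751, -0.00045651,
        0.00145276]), 'joint_torque': array([-7.38430008e-04, -7.13054037e+01, -5.70873749e+01, -2.92704244e-04,
        8.76828883e-03,  9.93708539e-06]), 'tool_pos': array([ 198.61913711, -539.34285345,  230.70271848]), 'tool_rot': array([-0.69611321, -0.12451805,  0.69615057, -0.12367711]), 'wrist_force': array([-0.42032883,  0.11307957, -0.44144492]), 'ft_torque': array([-0.00690725, -0.00473531,  0.00837474]), 'width': 85.10745468413268}
scene [[455.25304166   0.         324.90547865]
 [  0.         455.25304166 239.92207072]
 [  0.           0.           1.        ]] [-0.07121477  0.          0.          0.          0.        ] [[-6.43719809e-01  6.54503122e-01 -3.96548194e-01  1.01125298e+03]
 [ 7.65257818e-01  5.48994336e-01 -3.36133442e-01  3.50496532e+02]
 [-2.29767473e-03 -5.19837361e-01 -8.54262160e-01  1.03644575e+03]
 [ 0.00000000e+00  0.00000000e+00  0.00000000e+00  1.00000000e+00]]
top [[469.91493935   0.         319.79419136]
 [  0.         469.91493935 238.29874835]
 [  0.           0.           1.        ]] [-0.04303233  0.          0.          0.          0.        ] [[ 1.92302174e-02 -9.95233161e-01  9.56093838e-02  4.22065674e+02]
 [-9.99771630e-01 -1.82497260e-02  1.11191311e-02 -6.64266665e+00]
 [-9.32128293e-03 -9.58013728e-02 -9.95356826e-01  1.41882352e+03]
 [ 0.00000000e+00  0.00000000e+00  0.00000000e+00  1.00000000e+00]]
```

View pics/top1.png

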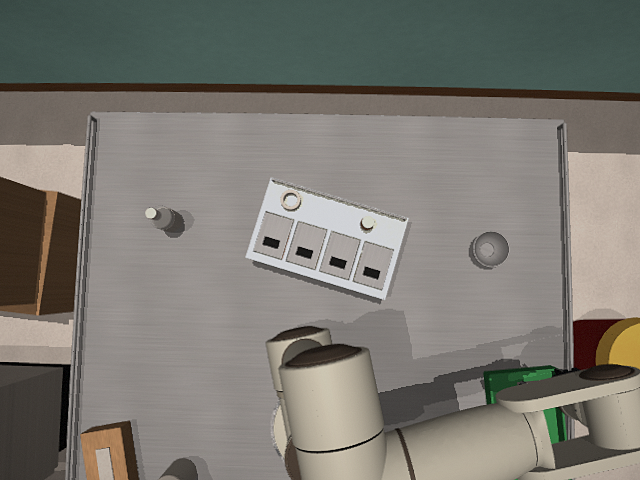

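View pics/scene1.png

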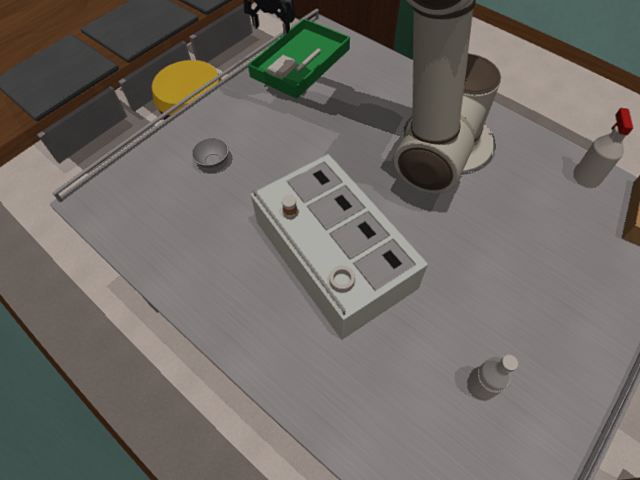

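The top view shows four black pads at about (271,243), (304,252), (338,262) and (371,272). In the scene view they are at (392,259), (367,230), (344,202) and (321,178), in the same left-to-right order. Next I measure them by rays and check the height by triangulation.

```bash
cat > h.py <<'E'
import numpy as np,cv2
from scipy.spatial.transform import Rotation as R
def rays(r,px):
    u=cv2.undistortPoints(np.array(px,float).reshape(-1,1,2),r["intrinsics"],r["dist"])[:,0]
    M=r["cam_to_world"];return M[:3,3],np.c_[u,np.ones(len(u))]@M[:3,:3].T
def plane(r,px,z):
    o,d=rays(r,px);return o+d*((z-o[2])/d[:,2])[:,None]
def blobs(r,guess,thr=60,w=14):
    g=cv2.cvtColor(r["frame"],cv2.COLOR_RGB2GRAY)
    out=[]
    for x,y in guess:
        a=g[y-w:y+w+1,x-w:x+w+1].astype(float); 
        n,l,s,c=cv2.connectedComponentsWithStats((a<thr).astype('uint8'))
        k=1+np.argmax(s[1:,4]);out.append((c[k][0]+x-w,c[k][1]+y-w));print(s[k,4],end=' ')
    return out
E
python3 - <<'E'
from h import *
T=np.load("pics/top1.npz");S=np.load("pics/scene1.npz")
pt=blobs(T,[(271,243),(304,252),(338,262),(371,272)]);ps=blobs(S,[(392,259),(367,230),(344,202),(321,178)])
A=plane(T,pt,132);B=plane(S,ps,132);print();print(A.round(1));print(B.round(1))
o1,d1=rays(T,pt);o2,d2=rays(S,ps)
for a,b in zip(d1,d2):
    t=np.linalg.lstsq(np.c_[a,-b],o2-o1,rcond=None)[0];p,q=o1+t[0]*a,o2+t[1]*b;print(((p+q)/2).round(1),np.linalg.norm(p-q).round(1))
C=(A+B)/2;print(C.round(1),np.linalg.norm(np.diff(C,axis=0),axis=1));d=C[0]-C[3];print("yaw deg",np.degrees(np.arctan2(-d[0],d[1])))
E
```

```text
121 121 125 124 164 147 129 115 
[[ 532.9  141.9  132. ]
 [ 506.9   49.7  132. ]
 [ 480.9  -42.5  132. ]
 [ 454.6 -134.6  132. ]]
[[ 532.9  143.8  132. ]
 [ 506.8   51.7  132. ]
 [ 480.9  -41.   132. ]
 [ 455.1 -133.5  132. ]]
[532.6 142.7 130.6] 1.6
[506.5  50.5 130.7] 1.7
[480.6 -42.  130.9] 1.2
[ 454.5 -134.5  130.8] 0.7
[[ 532.9  142.8  132. ]
 [ 506.8   50.7  132. ]
 [ 480.9  -41.7  132. ]
 [ 454.9 -134.1  132. ]] [95.7424163  95.99226601 95.95634367]
yaw deg -15.735568087913226
```

Both views agree within 2 mm, the pad spacing is 96 mm and the yaw is -15.7°, which matches the given sizes. The next helper converts chest-frame goals into tool-frame rows.

```bash
cat >> h.py <<'E'
Y=np.radians(-15.74);CX=np.array([np.cos(Y),np.sin(Y),0]);CY=np.array([-np.sin(Y),np.cos(Y),0])
P=np.array([[532.7,142.6,132],[506.7,50.5,132],[480.7,-41.9,132],[454.7,-134.3,132]])
def goal(tilt,sgn):  # finger axis down, leaning forward by tilt (body towards the robot); jaws along chest y
    x=np.sin(tilt)*CX-np.cos(tilt)*np.array([0,0,1]);y=sgn*CY
    return R.from_matrix(np.c_[x,y,np.cross(x,y)])
def plan(pos,tilt=0,sgn=None):
    from station import manip
    o=manip.observe();q=R.from_quat(o["tool_rot"])
    if sgn is None: sgn=np.sign(q.as_matrix()[:,1]@CY)
    g=goal(tilt,sgn);dr=np.degrees((q.inv()*g).as_rotvec())/6
    d=np.array(pos)-o["tool_pos"]
    print("t",round(o["time"],2),"tcp",o["tool_pos"].round(1),"F",o["wrist_force"].round(2),"w",round(o["width"],1),"q",o["qpos"].round(2))
    print("shift cm, tool axes now",(q.inv().apply(d)/10).round(2),"after turn",(g.inv().apply(d)/10).round(2),"turn u",dr.round(2))
E
python3 - <<'E'
from h import *
print(P[3]);plan(P[3]+[0,0,60]);
from station import manip;print(R.from_quat(manip.observe()["tool_rot"]).as_matrix().round(2))
E
```

```text
[ 454.7 -134.3  132. ]
t 0.1 tcp [ 198.6 -539.4  230.8] F [ 0.64 -0.05  0.05] w 85.5 q [-1.35  0.15  1.44  0.    1.55 -0.13]
shift cm, tool axes now [  3.91 -29.16 -38.03] after turn [  3.88 -45.94 -13.66] turn u [5.99 0.   0.01]
[[-0.    0.35 -0.94]
 [ 0.   -0.94 -0.35]
 [-1.   -0.   -0.  ]]
```

Call:
move_arm(
  targets="0 0 0 1 0 0 1;0 0 0 1 0 0 1;0 0 0 1 0 0 1;0 0 0 1 0 0 1;0 0 0 1 0 0 1;0 0 0 1 0 0 1;0 0 0 0 0 0 1;0 -4 -1.2 0 0 0 1;0 -4 -1.2 0 0 0 1;0 -4 -1.2 0 0 0 1;0 -4 -1.2 0 0 0 1;0 -4 -1.2 0 0 0 1;0 -4 -1.2 0 0 0 1;0 -4 -1.2 0 0 0 1;0 -4 -1.2 0 0 0 1",
)

```text
time: 1.6
tool_pos: [384.1, -251.7, 227.4]
tool_rot: [-0.699, 0.095, 0.702, 0.101]
wrist_force: [0.8, 0.3, -0.9]
width: -0.3
```

```bash
python3 -c "
from h import *
plan(P[3]+[0,0,40])"
```

```text
t 1.6 tcp [ 384.1 -251.7  227.4] F [ 0.83  0.29 -0.86] w -0.3 q [-0.75 -0.09  1.69  0.    1.55  1.1 ]
shift cm, tool axes now [  5.62 -13.18  -3.59] after turn [  5.54 -13.21  -3.61] turn u [-0.03  0.05  0.07]
```

Call:
move_arm(
  targets="0 -3.6 -1 0 0 0 1;0 -3.6 -1 0 0 0 1;0 -3.6 -1 0 0 0 1;1 -2.5 -0.6 0 0 0.05 1;2 0 0 0 0 0 1;1.5 0 0 0 0 0 1;0 0 0 0 0 0 1",
)

```text
time: 2.3
tool_pos: [458.4, -122.0, 182.0]
tool_rot: [-0.701, 0.085, 0.703, 0.088]
wrist_force: [-0.3, -0.2, -0.1]
width: -0.2
```

```bash
python3 -c "
from h import *
plan(P[3]+[0,0,10])"
```

```text
t 2.3 tcp [ 458.4 -122.   182. ] F [-0.29 -0.15 -0.13] w -0.2 q [-0.42 -0.04  1.73  0.    1.45  1.39]
shift cm, tool axes now [4.   1.29 0.05] after turn [4.   1.28 0.03] turn u [0.28 0.03 0.03]
```

Call:
move_arm(
  targets="1 0.8 0 0.2 0 0 1;1 0.3 0 0.05 0 0 1;1 0 0 0 0 0 1;0.5 0 0 0 0 0 1;0 0 0 0 0 0 1;0 0 0 0 0 0 1",
)

```text
time: 2.9
tool_pos: [455.3, -134.9, 145.4]
tool_rot: [-0.7, 0.095, 0.701, 0.097]
wrist_force: [-0.3, -0.5, 0.6]
width: -0.3
```

```bash
python3 -c "
from h import *
from station import get_image
plan(P[3]+[0,0,5])
r=get_image('wrist');cv2.imwrite('pics/w1.png',r['frame'][:,:,::-1])"
```

```text
t 2.9 tcp [ 455.3 -134.9  145.4] F [-0.25 -0.53  0.63] w -0.3 q [-0.45 -0.01  1.79  0.    1.37  1.39]
shift cm, tool axes now [ 0.84 -0.03  0.07] after turn [ 0.84 -0.04  0.07] turn u [0.03 0.02 0.02]
```

View pics/w1.png

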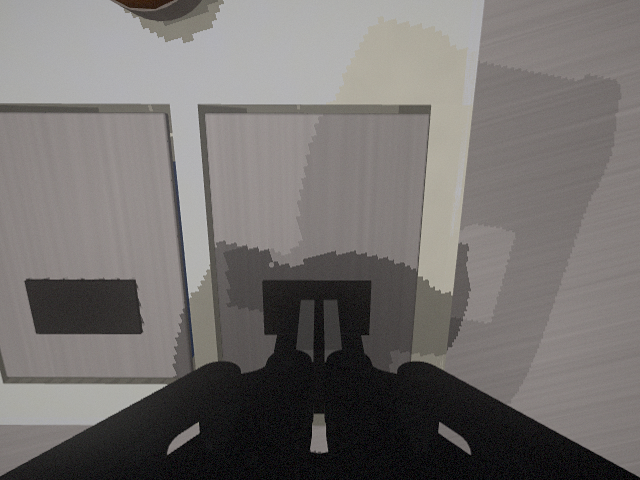

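The fingertips sit over pad 3, around (316,305), with the jar well clear. I'll press gently.

Call:
move_arm(
  targets="0.6 0 0 0 0 0 1;0.3 0 0 0 0 0 1;0.1 0 0 0 0 0 1;0.1 0 0 0 0 0 1;0.1 0 0 0 0 0 1",
)

```text
time: 3.45
tool_pos: [455.8, -134.8, 133.4]
tool_rot: [-0.7, 0.095, 0.701, 0.096]
wrist_force: [0.1, -0.4, -0.1]
width: 0.0
```

Call:
move_arm(
  targets="0.1 0 0 0 0 0 1;0.1 0 0 0 0 0 1",
)

```text
time: 3.65
tool_pos: [455.8, -134.7, 131.4]
tool_rot: [-0.7, 0.095, 0.701, 0.096]
wrist_force: [-2.6, 0.0, 2.9]
width: -0.0
```

Call:
move_arm(
  targets="0.1 0 0 0 0 0 1;0.1 0 0 0 0 0 1",
)

```text
time: 3.85
tool_pos: [455.9, -134.8, 130.7]
tool_rot: [0.701, -0.095, -0.701, -0.096]
wrist_force: [-10.6, 5.1, 25.1]
width: 0.1
```

Pad 3 is firm: 25 N after about 1 mm. I'll lift off and go to pad 2 with finer steps.

Call:
move_arm(
  targets="-1 0 0 0 0 0 1;-1 0 0 0 0 0 1;0 -3 0 0 0 0 1;0 -3 0 0 0 0 1;0 -2.5 0 0 0 0 1;0 -0.5 0 0 0 0 1;0 0 0 0 0 0 1",
)

```text
time: 4.55
tool_pos: [481.6, -46.2, 155.1]
tool_rot: [0.702, -0.095, -0.699, -0.096]
wrist_force: [0.2, -0.4, -0.2]
width: 0.2
```

```bash
python3 -c "
from h import *
plan(P[2]+[0,0,2])"
```

```text
t 4.55 tcp [481.6 -46.2 155.1] F [ 0.23 -0.38 -0.2 ] w 0.2 q [-0.26 -0.    1.76  0.    1.38  1.59]
shift cm, tool axes now [ 2.11 -0.38  0.2 ] after turn [ 2.11 -0.39  0.2 ] turn u [ 0.03 -0.03  0.02]
```

Call:
move_arm(
  targets="0.7 -0.35 0.2 0 0 0 1;0.7 0 0 0 0 0 1;0.5 0 0 0 0 0 1;0.1 0 0 0 0 0 1;0 0 0 0 0 0 1",
)

```text
time: 5.05
tool_pos: [479.8, -44.4, 132.9]
tool_rot: [0.701, -0.096, -0.699, -0.097]
wrist_force: [-0.1, -0.1, 0.4]
width: 0.0
```

```bash
python3 -c "
from h import *
plan(P[2])"
```

```text
t 5.05 tcp [479.8 -44.4 132.9] F [-0.09 -0.08  0.38] w 0.0 q [-0.25  0.01  1.79  0.    1.34  1.59]
shift cm, tool axes now [ 0.09 -0.27 -0.01] after turn [ 0.09 -0.27 -0.01] turn u [ 0.   -0.03  0.01]
```

Call:
move_arm(
  targets="0.1 0 0 0 0 0 1;0.1 0 0 0 0 0 1",
)

```text
time: 5.25
tool_pos: [479.9, -44.7, 131.1]
tool_rot: [0.701, -0.097, -0.699, -0.097]
wrist_force: [-1.1, 2.0, 2.8]
width: 0.5
```

Call:
move_arm(
  targets="0.07 0 0 0 0 0 1",
)

```text
time: 5.35
tool_pos: [479.9, -44.7, 130.7]
tool_rot: [0.702, -0.097, -0.699, -0.097]
wrist_force: [-5.6, 2.8, 12.6]
width: -0.1
```

Call:
move_arm(
  targets="0.07 0 0 0 0 0 1",
)

```text
time: 5.45
tool_pos: [480.0, -44.7, 130.7]
tool_rot: [0.702, -0.097, -0.699, -0.097]
wrist_force: [-7.6, 2.5, 15.9]
width: -0.1
```

Pad 2 is firm too: 16 N with no further travel. On to pad 1.

Call:
move_arm(
  targets="-1 0 0 0 0 0 1;-1 0 0 0 0 0 1;0 -3 0 0 0 0 1;0 -3 0 0 0 0 1;0 -2.8 0 0 0 0 1;0 -0.7 0 0 0 0 1;0 0 0 0 0 0 1",
)

```text
time: 6.15
tool_pos: [507.9, 48.8, 156.3]
tool_rot: [0.703, -0.097, -0.697, -0.098]
wrist_force: [0.2, -0.0, 0.4]
width: 0.4
```

```bash
python3 -c "
from h import *
plan(P[1]+[0,0,2])"
```

```text
t 6.15 tcp [507.9  48.8 156.3] F [ 0.2  -0.    0.38] w 0.4 q [-0.06  0.05  1.7  -0.    1.38  1.79]
shift cm, tool axes now [ 2.23 -0.13  0.18] after turn [ 2.23 -0.13  0.16] turn u [-0.02 -0.08  0.01]
```

Call:
move_arm(
  targets="0.7 -0.15 0.2 0 -0.08 0 1;0.7 0 0 0 0 0 1;0.6 0 0 0 0 0 1;0.1 0 0 0 0 0 1;0 0 0 0 0 0 1",
)

```text
time: 6.65
tool_pos: [505.5, 48.2, 133.3]
tool_rot: [-0.7, 0.098, 0.701, 0.099]
wrist_force: [-0.3, 0.7, 0.5]
width: 0.1
```

Call:
move_arm(
  targets="0.1 0 0 0 0 0 1;0.1 0 0 0 0 0 1",
)

```text
time: 6.85
tool_pos: [505.6, 47.8, 131.5]
tool_rot: [-0.7, 0.098, 0.701, 0.099]
wrist_force: [-1.8, 0.5, 3.5]
width: 0.2
```

Call:
move_arm(
  targets="0.07 0 0 0 0 0 1",
)

```text
time: 6.95
tool_pos: [505.6, 47.8, 130.9]
tool_rot: [-0.7, 0.098, 0.701, 0.099]
wrist_force: [-2.2, -0.2, 2.4]
width: -0.2
```

Call:
move_arm(
  targets="0.07 0 0 0 0 0 1",
)

```text
time: 7.05
tool_pos: [505.6, 47.8, 130.7]
tool_rot: [-0.7, 0.098, 0.7, 0.099]
wrist_force: [-6.8, 0.4, 13.6]
width: -0.1
```

Pad 1 is firm: 13.6 N at the same height. On to pad 0.

Call:
move_arm(
  targets="-1 0 0 0 0 0 1;-1 0 0 0 0 0 1;0 -3 0 0 0 0 1;0 -3 0 0 0 0 1;0 -2.8 0 0 0 0 1;0 -0.7 0 0 0 0 1;0 0 0 0 0 0 1",
)

```text
time: 7.75
tool_pos: [534.1, 141.7, 156.7]
tool_rot: [0.702, -0.098, -0.699, -0.099]
wrist_force: [-0.8, -0.1, -0.1]
width: -0.0
```

```bash
python3 -c "
from h import *
plan(P[0]+[0,0,2])"
```

```text
t 7.75 tcp [534.1 141.7 156.7] F [-0.79 -0.06 -0.06] w -0.0 q [0.12 0.14 1.6  0.   1.39 1.97]
shift cm, tool axes now [ 2.27 -0.04  0.17] after turn [ 2.27 -0.05  0.16] turn u [-0.06 -0.04  0.02]
```

Call:
move_arm(
  targets="0.7 -0.05 0.15 0 -0.04 0 1;0.7 0 0 0 0 0 1;0.6 0 0 0 0 0 1;0.1 0 0 0 0 0 1;0 0 0 0 0 0 1",
)

```text
time: 8.25
tool_pos: [532.1, 139.7, 133.9]
tool_rot: [-0.7, 0.099, 0.7, 0.1]
wrist_force: [-0.2, -0.0, 1.1]
width: 0.2
```

Call:
move_arm(
  targets="0.1 0 0 0 0 0 1;0.1 0 0 0 0 0 1",
)

```text
time: 8.45
tool_pos: [532.2, 139.3, 132.0]
tool_rot: [-0.7, 0.099, 0.7, 0.1]
wrist_force: [-1.5, 0.6, 2.8]
width: -0.1
```

Call:
move_arm(
  targets="0.1 0 0 0 0 0 1;0.07 0 0 0 0 0 1",
)

```text
time: 8.65
tool_pos: [532.1, 139.4, 130.6]
tool_rot: [-0.7, 0.099, 0.7, 0.1]
wrist_force: [-1.6, -0.3, 3.8]
width: 0.1
```

Call:
move_arm(
  targets="0.1 0 0 0 0 0 1;0.1 0 0 0 0 0 1",
)

```text
time: 8.85
tool_pos: [532.1, 139.4, 128.8]
tool_rot: [0.7, -0.099, -0.7, -0.1]
wrist_force: [-2.4, -0.5, 2.3]
width: 0.2
```

Pad 0 has gone down 3 mm with only about 3 N, so this is the flap that rocks. I'll work out the arc to push it open.

```bash
cat >> h.py <<'E'
def tcp(th,t,h=11,s=2): # front tip corner at s mm up-plate from the pad middle
    u=np.array([np.cos(th),np.sin(th)]);n=np.array([-np.sin(th),np.cos(th)])
    c=(s-55)*u+4*n; c=c-(h*np.array([np.cos(t),np.sin(t)]) if th-t>.02 else 0)
    return P[0]+(c[0]+55)*CX+np.array([0,0,c[1]-4])
E
python3 -c "
from h import *
for th,t in((.3,.1),(.6,.2),(.88,.2)):
  print(th,tcp(th,t).round(1));plan(tcp(th,t),t)"
```

```text
0.3 [525.2 144.7 115.1]
t 8.85 tcp [532.1 139.4 128.8] F [-2.41 -0.48  2.32] w 0.2 q [0.12 0.15 1.64 0.   1.34 1.97]
shift cm, tool axes now [ 1.37 -0.31  0.81] after turn [ 1.29 -0.32  0.94] turn u [-0.08  0.96  0.01]
0.6 [531.  143.1  99.2]
t 8.85 tcp [532.1 139.4 128.8] F [-2.41 -0.48  2.32] w 0.2 q [0.12 0.15 1.64 0.   1.34 1.97]
shift cm, tool axes now [ 2.96 -0.32  0.21] after turn [ 2.86 -0.32  0.79] turn u [-0.08  1.91  0.01]
0.88 [539.8 140.6  87.5]
t 8.85 tcp [532.1 139.4 128.8] F [-2.41 -0.48  2.32] w 0.2 q [0.12 0.15 1.64 0.   1.34 1.97]
shift cm, tool axes now [ 4.13 -0.32 -0.7 ] after turn [ 4.19 -0.32  0.13] turn u [-0.08  1.91  0.01]
```

Call:
move_arm(
  targets="0.35 -0.1 0.2 0 0.24 0 1;0.35 -0.1 0.2 0 0.24 0 1;0.35 -0.1 0.2 0 0.24 0 1;0.35 0 0.2 0 0.24 0 1;0.4 0 0 0 0.3 0 1;0.4 0 0 0 0.3 0 1;0.4 0 -0.05 0 0.3 0 1",
)

```text
time: 9.55
tool_pos: [531.8, 143.0, 104.7]
tool_rot: [0.77, -0.109, -0.622, -0.09]
wrist_force: [-2.8, -1.1, 5.7]
width: -0.2
```

```bash
python3 -c "
from h import *
for th,t in((.6,.2),(.88,.2)):
  plan(tcp(th,t),t)"
```

```text
t 9.55 tcp [531.8 143.  104.7] F [-2.76 -1.08  5.68] w -0.2 q [ 0.18  0.07  1.81 -0.1   1.08  2.07]
shift cm, tool axes now [0.52 0.02 0.2 ] after turn [0.52 0.01 0.19] turn u [-0.09 -0.11  0.01]
t 9.55 tcp [531.8 143.  104.7] F [-2.76 -1.08  5.68] w -0.2 q [ 0.18  0.07  1.81 -0.1   1.08  2.07]
shift cm, tool axes now [ 1.86  0.01 -0.45] after turn [ 1.85  0.01 -0.47] turn u [-0.09 -0.11  0.01]
```

Call:
move_arm(
  targets="0.3 0 0 0 -0.05 0 1;0.35 0 0 0 -0.05 0 1;0.35 0 -0.1 0 0 0 1;0.35 0 -0.15 0 0 0 1;0.3 0 -0.15 0 0 0 1;0.2 0 -0.1 0 0 0 1;0.1 0 0 0 0 0 1",
)

```text
time: 10.25
tool_pos: [541.6, 140.6, 88.5]
tool_rot: [0.769, -0.108, -0.624, -0.09]
wrist_force: [-3.4, -1.3, 9.3]
width: 0.1
```

```bash
python3 -c "
from h import *
from station import get_image
plan(tcp(.88,.2),.2)
r=get_image('wrist');cv2.imwrite('pics/w2.png',r['frame'][:,:,::-1]);np.savez('pics/w2.npz',**r)
r=get_image('scene');cv2.imwrite('pics/s2.png',cv2.resize(r['frame'][180:340,280:500,::-1],None,fx=3.6,fy=3.6,interpolation=2));np.savez('pics/s2.npz',**r)"
```

```text
t 10.25 tcp [541.6 140.6  88.5] F [-3.42 -1.31  9.31] w 0.1 q [ 0.17  0.1   1.8  -0.1   1.05  2.06]
shift cm, tool axes now [0.06 0.05 0.19] after turn [0.06 0.05 0.19] turn u [-0.08 -0.07  0.03]
```

View pics/w2.png

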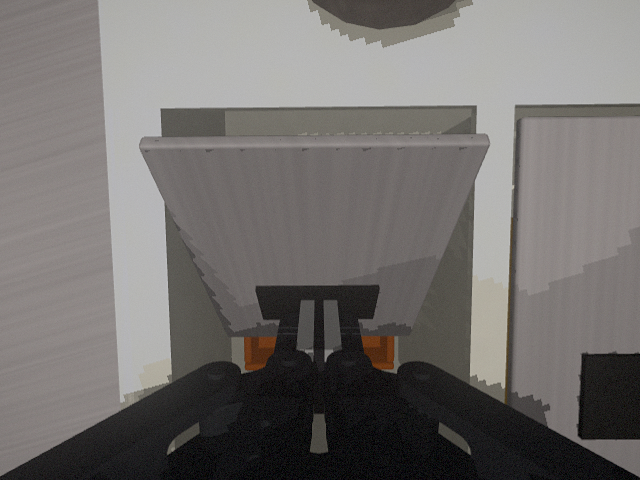

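View pics/s2.png

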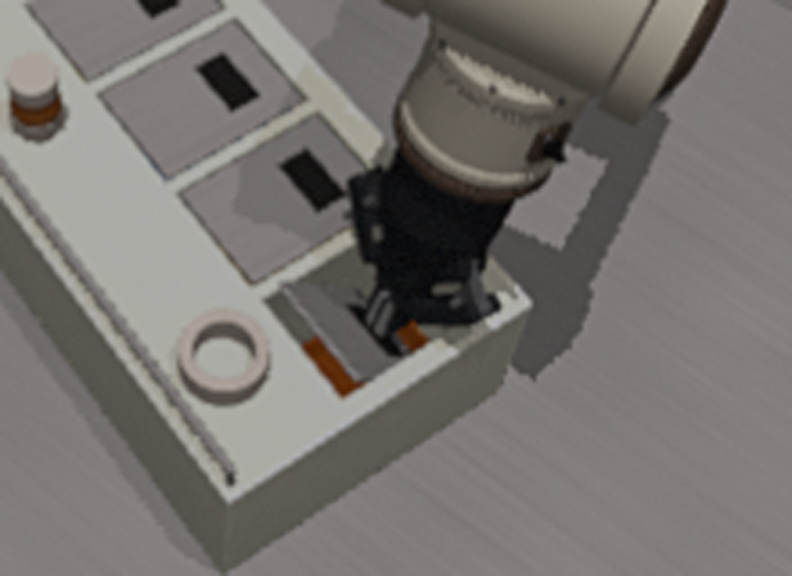

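The wrist view shows flap 0 well open. Its far edge lies at about (140,140) to (488,136), the pad's upper edge is at row 286, and the fingertips are on the pad. The scene view shows the jar and tape undisturbed. Next I measure the angle.

```bash
python3 -c "
from h import *
from station import manip
o=manip.observe();r=dict(np.load('pics/w2.npz'))
M=np.eye(4);M[:3,:3]=R.from_quat(o['tool_rot']).as_matrix();M[:3,3]=o['tool_pos']
r['cam_to_world']=M@r['tool_from_camera']
piv=P[0]+55*CX;piv[2]=128
th=np.arange(0,1.05,.005)
for nm,(a,b) in dict(faredge_top=(22,2),pad_upper=(-43,4),lowedge_top=(-90,2)).items():
  w=np.array([piv+(a*np.cos(t)-b*np.sin(t))*CX+np.array([0,0,a*np.sin(t)+b*np.cos(t)]) for t in th])
  c=(w-r['cam_to_world'][:3,3])@r['cam_to_world'][:3,:3]
  px=cv2.projectPoints(c,np.zeros(3),np.zeros(3),r['intrinsics'],r['dist'])[0][:,0]
  v={'faredge_top':136,'pad_upper':287,'lowedge_top':335}[nm]
  print(nm,[(round(t,2),p.round().tolist()) for t,p in list(zip(th,px))[100::20]],'best',th[100+np.argmin(abs(px[100:,1]-v))])
print(o['tool_pos'],o['wrist_force'],o['time'])
# level flaps check
"
```

```text
faredge_top [(np.float64(0.5), [315.0, 120.0]), (np.float64(0.6), [315.0, 124.0]), (np.float64(0.7), [315.0, 129.0]), (np.float64(0.8), [315.0, 135.0]), (np.float64(0.9), [315.0, 142.0]), (np.float64(1.0), [315.0, 150.0])] best 0.81
pad_upper [(np.float64(0.5), [318.0, 320.0]), (np.float64(0.6), [318.0, 311.0]), (np.float64(0.7), [318.0, 302.0]), (np.float64(0.8), [318.0, 293.0]), (np.float64(0.9), [318.0, 282.0]), (np.float64(1.0), [318.0, 272.0])] best 0.855
lowedge_top [(np.float64(0.5), [319.0, 404.0]), (np.float64(0.6), [319.0, 384.0]), (np.float64(0.7), [319.0, 365.0]), (np.float64(0.8), [319.0, 346.0]), (np.float64(0.9), [319.0, 327.0]), (np.float64(1.0), [319.0, 308.0])] best 0.855
[541.53432881 140.60841754  88.58663803] [-5.01439323 -0.83628029  7.37865992] 10.35
```

The estimate is about 0.81 to 0.855 rad, past the 0.785 required. I'll push a little further for margin, short of the 1.0 stop.

Call:
move_arm(
  targets="0.15 0 -0.05 0 0 0 1;0.15 0 -0.05 0 0 0 1;0 0 0 0 0 0 1;0 0 0 0 0 0 1;0 0 0 0 0 0 1",
)

```text
time: 10.85
tool_pos: [543.1, 140.1, 87.2]
tool_rot: [0.769, -0.108, -0.623, -0.09]
wrist_force: [-6.2, 0.1, 7.2]
width: -0.1
```

```bash
python3 -c "
from h import *
from station import get_image
plan(tcp(.92,.2),.2)
r=get_image('wrist');cv2.imwrite('pics/w3.png',r['frame'][:,:,::-1])
plan(tcp(.92,.2),.2)"
```

```text
t 10.85 tcp [543.1 140.1  87.2] F [-6.23  0.13  7.16] w -0.1 q [ 0.16  0.11  1.8  -0.1   1.04  2.06]
shift cm, tool axes now [0.07 0.05 0.19] after turn [0.07 0.04 0.19] turn u [-0.08 -0.08  0.03]
t 10.9 tcp [543.1 140.1  87.2] F [-6.3  -0.15  6.64] w 0.4 q [ 0.16  0.11  1.8  -0.1   1.04  2.06]
shift cm, tool axes now [0.07 0.04 0.19] after turn [0.07 0.04 0.19] turn u [-0.08 -0.08  0.02]
```

View pics/w3.png

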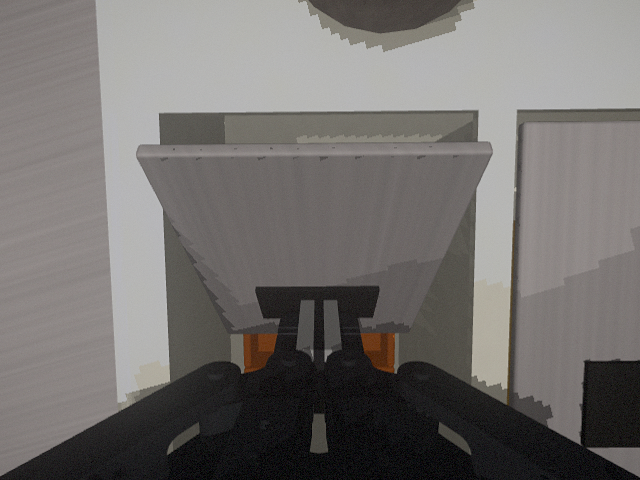

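The fingers are still on the pad, with its upper edge at row 287, and the flap is slightly further open. One more small push for margin, then hold.

Call:
move_arm(
  targets="0.2 0 -0.05 0 0 0 1;0.2 0 -0.05 0 0 0 1;0.1 0 0 0 0 0 1;0 0 0 0 0 0 1;0 0 0 0 0 0 1;0 0 0 0 0 0 1;0 0 0 0 0 0 1;0 0 0 0 0 0 1",
)

```text
time: 11.7
tool_pos: [544.9, 139.8, 84.8]
tool_rot: [0.77, -0.108, -0.623, -0.09]
wrist_force: [-5.4, -0.4, 6.7]
width: 0.1
```

```bash
python3 -c "
from h import *
from station import get_image
plan(tcp(.92,.2),.2)
r=get_image('top');cv2.imwrite('pics/t3.png',r['frame'][:,:,::-1])
plan(tcp(.92,.2),.2)"
```

```text
t 11.7 tcp [544.9 139.8  84.8] F [-5.43 -0.44  6.7 ] w 0.1 q [ 0.16  0.11  1.8  -0.1   1.04  2.06]
shift cm, tool axes now [-0.2   0.07  0.32] after turn [-0.19  0.07  0.33] turn u [-0.07 -0.09  0.03]
t 11.75 tcp [544.9 139.9  84.9] F [-6.57  0.04  6.3 ] w -0.4 q [ 0.16  0.11  1.8  -0.1   1.04  2.06]
shift cm, tool axes now [-0.19  0.07  0.32] after turn [-0.19  0.07  0.33] turn u [-0.07 -0.09  0.03]
```

View pics/t3.png

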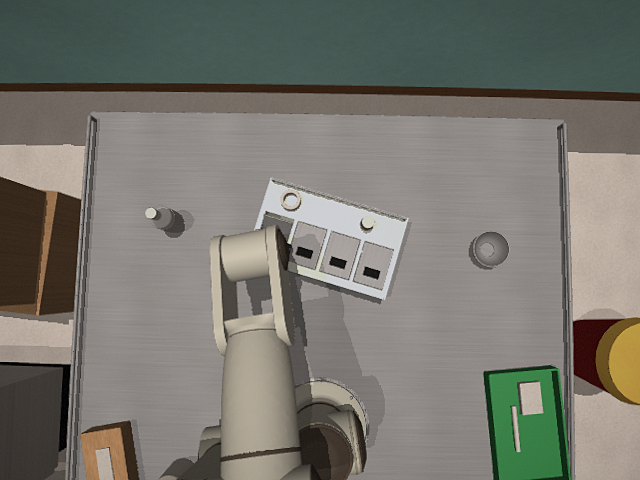

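The top view shows the bottle (152,214), tape (291,200), jar (368,223) and bowl (490,250) all where they started. The force is steady at about 8 to 9 N, so I'm handing in.

```bash
python3 -c "
from station import manip
print(manip.close_job())"
```

```text
the job is handed in; nothing more can be done
None
```

The leftmost flap (flap 0) is the one with room. I handed the job in at 11.75 s with the closed fingertips still pressing its pad from above.

- **Finding the flap:** I pressed the pads from right to left. Pads 3, 2 and 1 stopped dead after about 1 mm, at 25, 16 and 14 N. Pad 0 gave way at about 3 N. The 25 N press on pad 3 was harder than it needed to be, so I used finer steps after that.
- **Opening angle:** From the wrist picture I measured about 0.81 rad at the far edge and 0.855 rad at the pad and near edge; 45 degrees is 0.785 rad. I then pushed about 4 mm further, to an estimated 0.9 rad or so. I did not measure the angle again after that last push.
- **Holding:** The arm was steady at hand-in, with about 8–9 N on the wrist.
- **Other items:** The last top view shows the bottle, tape, jar and bowl at the same pixels as at the start, and the other three flaps look level.

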